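# Lock the slotted disc with its sliding bar

## Task

On the small lock stand, push the upright pin of the slotted steel disc round until the slot lines up with the sliding bar, then push the bar by its crosshead straight through the disc and into the keeper beyond, fully home with the crosshead against the ends of the guide. Only push, gently, with the fingertips or the outside of the fingers: do not pinch or lift the disc or the bar, and leave the loose things lying around the stand where they are. Finish clear of everything.

Things in the scene. Friction and masses are not known exactly. Their poses are not given: they have to be found in the camera images.
- lock_stand: Lock stand, fixed; its place and yaw vary. Plywood board, x -55 to 55, y -255 to 85, top at z 12 (its own frame, mm). Origin: on the disc's axis at bench height, z up. The bar runs over x = 0 towards +y, past the guide, through the disc round the origin, into the keeper. Under the bar lies an aluminium runner 30 wide, top at z 16, y -255 to -48.
- guide (a point): Middle of the guide's rear end, where the crosshead stops: stand frame (0, -105, 32) mm. The guide is two steel walls along y beside the bar, each 10 mm thick, 18 mm apart, y -105 to -52, top at z 32 mm.
- keeper (a point): Middle of the keeper's near face, top edge: stand frame (0, 50, 37) mm. The keeper is a steel bridge beyond the disc, x -22 to 22, y 50 to 72, top at z 37 mm, with a flared hole 20 mm wide for the bar's nose.
- disc (a joint): Angle of the steel disc about the stand's upright axis, rad, growing anticlockwise from above. Its one slot runs right across it and lies in line with the bar at 0 and at 3.14; either will do. Starts at 0.5 to 2.6, turns from -1.2 to 4.3, friction 0.05 N m, stays where left. Disc 90 mm across, top at z 30 mm, slot 20 mm wide, flared to 24 mm at the rim.
- pin (a point): Centre of the top of the upright steel pin on the disc: 14 mm thick, z 30 to 72 mm, with a collar 22 mm wide and 3 mm high at its foot. It stands 29 mm from the disc's axis, square to the slot: in the stand's frame at (29 cos q, 29 sin q) mm for disc angle q.
- bar: Loose steel bar on the runner in the guide: 16 mm wide, 12 high, 0.4 kg, nose tapered to 9 mm over the last 14. +y points to the nose, as the stand's y. Origin: underside, front face of the crosshead, 170 mm behind the nose tip. Crosshead: upright plate at the tail, 50 mm wide (x), 12 thick (y -12 to 0), 36 high. Home: front face on the guide's ends, origin at stand y -105 mm.
- nose (a point): Centre of the bar's nose tip. In the stand's frame it starts at y -70 to -55 mm, just before the disc, and is at y = +65 mm when the bar is fully home.
- crosshead (a point): Middle of the top rear edge of the bar's crosshead, on the face to push: 12 mm behind the bar's origin and 36 mm above its underside (52 mm above the bench). Sliding the bar takes about 2 to 6 N; much more means it is blocked or home: stop well short of 30 N.
- offcut_block: A pale wooden block, 45 x 60 x 45 mm, loose on the bench beside the stand, not to be moved. Origin at the centre of its underside.
- offcut_stick: A reddish wooden stick, 30 x 170 x 20 mm, loose on the bench beside the stand, not to be moved. Origin at the centre of its underside.
- bit_case: A dark drill-bit case, 66 x 105 x 27 mm, loose on the bench beside the stand, not to be moved. Origin at the centre of its underside.
- masking_tape: A roll of masking tape, 95 mm across, 24 mm high, loose on the bench beside the stand, not to be moved. Origin at the centre of its underside.

How it is judged:
By the outcome, as a careful person would: the job done as asked, in the order asked, and still so for the second after the job is handed in, with the robot touching nothing.
It also fails if it takes over 48 s, if anything falls off the work surface, if the arm or the gripper's body presses on something with over 40 N, if the wrist force passes 120 N, or if a joint passes its speed limit or range.

## Robot

A 6-joint arm with a two-finger parallel gripper is mounted at the origin on the work surface; the furniture and walls round the work are solid. World frame = base frame: x ahead of the robot, y to its left, z up, the work surface at z = 0. Lengths are in m, angles in rad, forces in N, time in s.
With the tool pointing down it reaches from about 0.25 to 0.725 m from the base axis. Payload 4 kg.
Tool frame: the origin (TCP) lies midway between the tips of the shut fingers; the grasp point (between the pads) lies 19 mm behind it; y points along the fingers, x is the direction in which the jaws open and shut, and the axes are right-handed (so a half turn about y gives the same grasp; the last joint's range is limited). The gripper opens to 85 mm and grips with 20 to 120 N. Pads are 22 mm wide; open, the fingers measure 114 mm over their backs; the gripper's body (76 mm by 85 mm) begins 54 mm behind the grasp point. The pads swing forward as they close: fully open they stand 13 mm farther back than shut.
Start: joints at [1.24, 0.241, 0.005, 1.335, 0, 1.571], TCP at [0.162, 0.473, 0.231] pointing down, gripper open.
Joint ranges: [-2.72, 2.72], [-1.05, 1.87], [-1.09, 1.28], [-1.99, 2.15], [-1.42, 1.44], [-3.14, 3.14]. Speed limits (rad/s): [2.79, 2.79, 3.14, 3.14, 3.14, 3.14].

## Interface

Orientations are given as a unit quaternion [x, y, z, w].
In Python, from workcell import bot gives the robot as it stands. The module is installed in compiled form; this text tells all that it offers.
- The arm moves only by the shell command python3 -m inch 'ROWS'. ROWS is text: rows parted by semicolons, each of 7 numbers parted by spaces: the turn, a rotation vector about the tool's x, y, z in degrees, then the shift along the tool's x, y, z in mm, then the closure, from 0 (fully open) to 1 (shut). In form: ax ay az dx dy dz fingers; .... A call has 1 to 12 rows; each row shifts and turns the commanded pose from where the row before left it, along the tool's axes as they then stand; what a row does not reach is not made up. A row lasts 1/8 s, in which the tool goes at most 62.5 mm and 10.7 degrees, less where a joint would pass 70% of its speed; a pose out of reach is approached as far as the arm can. A call with a gripper value outside its range is refused whole. The fingers move at their own pace and stop on an object; the grip force is fixed at half the most. Time passes only in rows, so rows that do not move let the fingers close. It gives the time, the measured TCP pose, the force and the opening at its end, in the units of the state.
- bot.get_obs(): the state, without advancing time (a new reading comes with each control period).
- bot.camera(name): name is "side" or "top"; returns a dict with "color" (420x560x3 uint8, blue, green, red), "fx", "fy", "cx", "cy" (pixels), "k1" (the pictures are not rectified: a ray, as slopes to the right and down, at radius r is drawn at 1 + k1 r^2 times it, then the intrinsics apply), "extrinsics" (4x4, takes a point from world to camera coordinates). Camera axes: x right, y up, looking along -z (the intrinsics and any distortion apply to the point x, -y, -z); pixel columns grow to the right and rows downward; lengths in m; the calibration is good to about 2 mm. A picture is of the moment at which its call begins. There is no depth.
- bot.job_done(): hands the job in, once; it reports no verdict.
Trained networks look in the newest picture that a camera, given by its name, has taken for a name from the list of things; names that differ only in an ending like _2 or _b are one class to them, and where a whole thing is asked for, a point or a joint stands for the part that bears it (a point fixed in the world has none). Each returns a list of dicts, best first, with "conf" (0 to 1); they miss things now and then, are a little off and sometimes report something else, mostly with a low value. They report only what shows in the picture. A call takes as long as a camera call.
- bot.look_for(name, camera): "extent" ([left, top, right, bottom] in pixels, round what is visible of it).
- bot.cut_out(name, camera): "region" (420x560 bool, what is visible of it) and "extent" ([left, top, right, bottom] in pixels, round what is visible of it).
- bot.spot_point(name, camera): "point" ([column, row] in pixels: a listed point, or the origin of a listed thing).
The state is a dict: "clock": time; "joint_pos": joint angles; "joint_vel": joint speeds; "tau": joint torques, N m; "eef_pos": TCP position; "tool_rot": TCP orientation; "ft_force": force on the tool from outside, world axes, zero at the start; "ft_torque": the same for the moment, N m; "grip_width": finger opening in m.
Only numpy, scipy, OpenCV 4.12 (cv2) and the standard library are available. Lean on these libraries where they do the work, as an engineer would, in place of code of your own. Each camera call takes 0.05 s, during which the arm holds its last target.

## Working session

There is one attempt and no reset: what is moved stays moved. The work goes in short steps, Python scripts to look and compute and a shell command to move; the robot and the scene stay as the last step left them, time stands still between calls to the robot, and variables do not carry over. Pictures are saved under pics/ and viewed, and the job is handed in when it is done.

```bash
mkdir -p pics; cat > h.py <<'E'
import numpy as np,cv2
from workcell import bot
def pix2ray(c,p):
    x=(p[0]-c['cx'])/c['fx'];y=(p[1]-c['cy'])/c['fy']
    rd=np.hypot(x,y);r=rd
    for _ in range(30): r=rd/(1+c['k1']*r*r)
    s=r/rd if rd>0 else 1
    d=np.array([x*s,-y*s,-1.]);E=np.array(c['extrinsics']);R=E[:3,:3]
    return -R.T@E[:3,3],R.T@d
def onz(c,p,z):
    o,d=pix2ray(c,p);t=(z-o[2])/d[2];return o+t*d
def proj(c,P):
    E=np.array(c['extrinsics']);q=E[:3,:3]@np.array(P)+E[:3,3]
    x,y=q[0]/-q[2],-q[1]/-q[2];f=1+c['k1']*(x*x+y*y)
    return c['fx']*x*f+c['cx'],c['fy']*y*f+c['cy']
def tri(c1,p1,c2,p2):
    o1,d1=pix2ray(c1,p1);o2,d2=pix2ray(c2,p2)
    A=np.stack([d1,-d2],1);t=np.linalg.lstsq(A,o2-o1,rcond=None)[0]
    a=o1+t[0]*d1;b=o2+t[1]*d2
    return (a+b)/2,np.linalg.norm(a-b)
E
cat > look.py <<'E'
import sys
from h import *
np.set_printoptions(precision=4,suppress=True)
n=sys.argv[1]
C={k:bot.camera(k) for k in('top','side')}
for k,c in C.items(): cv2.imwrite(f'pics/{k}{n}.png',c['color'])
o=bot.get_obs();print(o['clock'],o['eef_pos'],o['tool_rot'],o['ft_force'])
for nm,z in [('guide',.032),('keeper',.037),('pin',.072),('nose',.022),('crosshead',.052),('lock_stand',0),('bar',.016)]:
    P={}
    for k,c in C.items():
        r=bot.spot_point(nm,k)
        for q in r[:2]: print(nm,k,q['point'],round(q['conf'],2),onz(c,q['point'],z))
E
python3 look.py 0
```

```text
0.1 [0.1622 0.4724 0.2305] [ 0.5759  0.4103 -0.4114 -0.5751] [-0.2274 -0.1182  0.1436]
guide top [265.9, 258.6] 0.73 [0.4805 0.0396 0.032 ]
guide side [256.9, 225.6] 0.9 [0.479  0.0219 0.032 ]
guide side [278.6, 197.6] 0.21 [0.5424 0.1589 0.032 ]
keeper top [208.7, 231.8] 0.84 [0.5442 0.171  0.037 ]
keeper top [270.8, 315.8] 0.54 [0.353  0.0301 0.037 ]
keeper side [278.5, 199.1] 0.92 [0.5397 0.1391 0.037 ]
pin top [213.4, 246.2] 0.65 [0.5057 0.1541 0.072 ]
pin top [269.2, 316.7] 0.31 [0.3528 0.0332 0.072 ]
pin side [264.9, 186.0] 0.73 [0.5084 0.1405 0.072 ]
pin side [235.8, 206.8] 0.18 [0.4374 0.0366 0.072 ]
nose top [249.6, 251.2] 0.78 [0.4994 0.0776 0.022 ]
nose side [263.1, 218.8] 0.65 [0.4964 0.0713 0.022 ]
crosshead top [325.4, 282.0] 0.84 [ 0.4243 -0.0921  0.052 ]
crosshead top [267.6, 260.9] 0.33 [0.4733 0.0354 0.052 ]
crosshead side [231.9, 247.9] 0.63 [ 0.4246 -0.0963  0.052 ]
crosshead side [263.4, 217.6] 0.22 [0.4929 0.0175 0.052 ]
lock_stand top [230.0, 242.0] 0.97 [0.5249 0.1259 0.    ]
lock_stand top [205.9, 232.3] 0.54 [0.5495 0.1842 0.    ]
lock_stand side [270.9, 219.1] 0.66 [0.5176 0.1104 0.    ]
lock_stand side [310.3, 242.9] 0.25 [ 0.5874 -0.0123  0.    ]
bar top [317.6, 278.4] 0.64 [ 0.4342 -0.0791  0.016 ]
bar side [234.7, 260.1] 0.67 [ 0.428  -0.0812  0.016 ]
bar side [325.4, 215.2] 0.2 [0.6404 0.0792 0.016 ]
```

```bash
python3 - <<'E'
import cv2
for k,(x0,y0,x1,y1) in {'top':(150,160,390,340),'side':(170,130,370,280)}.items():
    i=cv2.imread(f'pics/{k}0.png')[y0:y1,x0:x1]
    cv2.imwrite(f'pics/{k}0c.png',cv2.resize(i,(800,600),interpolation=cv2.INTER_CUBIC))
E
```

```text
(no output)
```

View pics/top0.png

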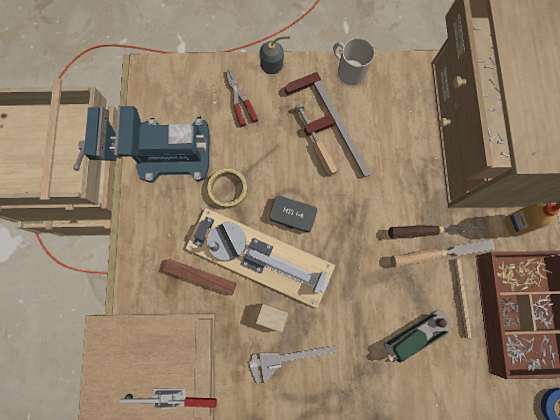

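View pics/side0.png

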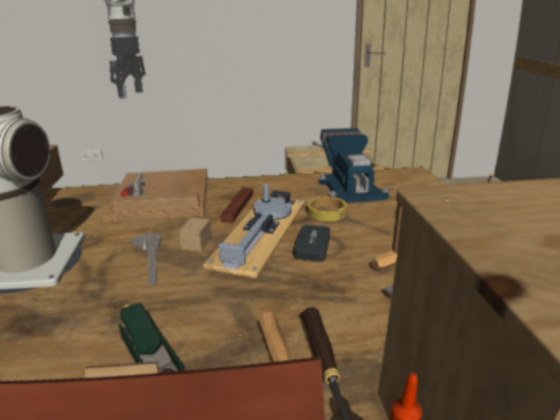

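```bash
ls pics
```

```text
side0.png
side0c.png
top0.png
top0c.png
```

View pics/top0c.png

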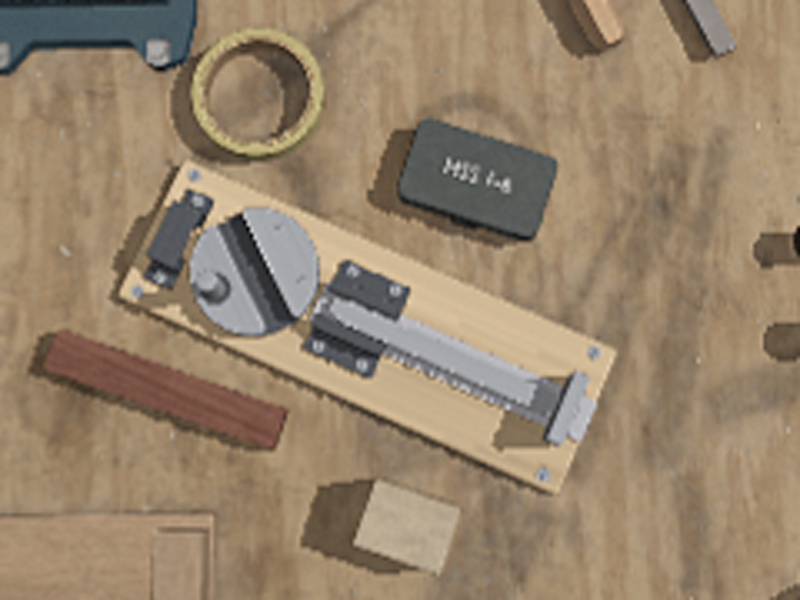

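View pics/side0c.png

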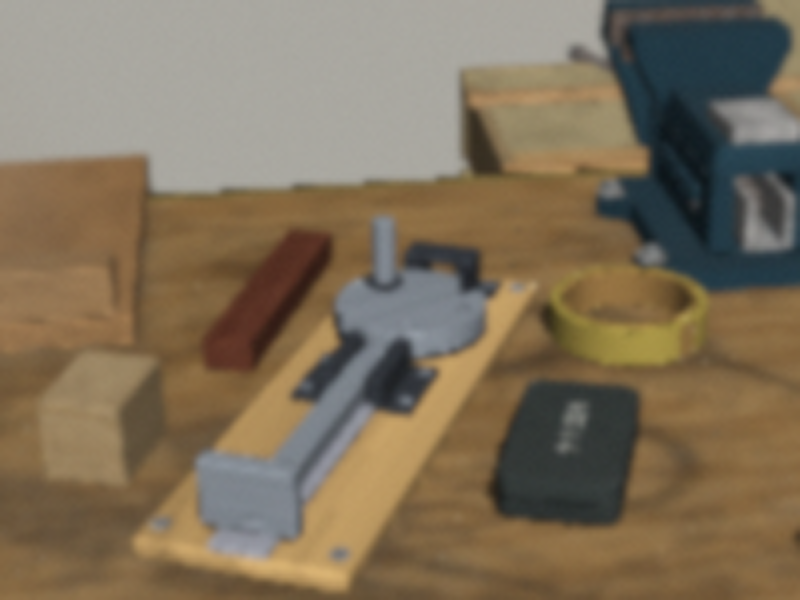

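```bash
cat > fit.py <<'E'
from h import *
from scipy.optimize import least_squares
np.set_printoptions(precision=4,suppress=True)
C={k:bot.camera(k) for k in('top','side')}
def T(v,P):
    c,s=np.cos(v[2]),np.sin(v[2]);return np.array([v[0]+c*P[0]-s*P[1],v[1]+s*P[0]+c*P[1],P[2]])
crop={'top':(150,160,240/800,180/600),'side':(170,130,.25,.25)}
m=[('top',185,162,55,85,12),('top',615,350,55,-255,12),('top',557,492,-55,-255,12),('top',120,297,-55,85,12),
('side',536,285,55,85,12),('side',352,580,55,-255,12),('side',135,545,-55,-255,12)]
obs=[]
for k,u,v,x,y,z in m:
    a=crop[k];obs.append((k,(a[0]+u*a[2],a[1]+v*a[3]),np.array([x,y,z])/1000))
for sel in(['top'],['side'],['top','side']):
    O=[o for o in obs if o[0] in sel]
    f=lambda v:np.concatenate([np.array(proj(C[k],T(v,P)))-p for k,p,P in O])
    r=least_squares(f,[.52,.12,-.4]);print(sel,r.x,r.fun)
v=r.x
def q_of(w): 
    d=T([0,0,-v[2]],[w[0]-v[0],w[1]-v[1],0]);return d*1000
for k in C:
    for q in bot.spot_point('pin',k)[:1]:
        w=onz(C[k],q['point'],.072);d=q_of(w);print('pin',k,q['conf'],w,d,np.hypot(*d[:2]),np.arctan2(d[1],d[0]))
    for n,z in(('crosshead',.052),('nose',.022)):
        w=onz(C[k],bot.spot_point(n,k)[0]['point'],z);print(n,k,w,q_of(w))
np.save('stand.npy',v)
for k,c in C.items():
    i=c['color'].copy();S=4;a=crop[k];i=cv2.resize(i,None,fx=S,fy=S,interpolation=cv2.INTER_CUBIC)
    def L(pts,col,cl=True):
        p=np.array([[(np.array(proj(c,T(v,np.array(q)/1000)))+.5)*S for q in pts]]).astype(int);cv2.polylines(i,p,cl,col,1)
    L([(55,85,12),(55,-255,12),(-55,-255,12),(-55,85,12)],(0,0,255))
    L([(45*np.cos(t),45*np.sin(t),30) for t in np.linspace(0,6.28,40)],(0,255,0))
    L([(-22,50,37),(22,50,37),(22,72,37),(-22,72,37)],(255,0,255))
    for s in(-1,1): L([(9*s,-105,32),(19*s,-105,32),(19*s,-52,32),(9*s,-52,32)],(255,0,0))
    for q in (1.9,2.1,2.3):L([(29*np.cos(q)+7*np.cos(t),29*np.sin(q)+7*np.sin(t),72) for t in np.linspace(0,6.28,40)],(0,255,255) if q==2.1 else (0,128,255))
    x0,y0=int(a[0]*S),int(a[1]*S);cv2.imwrite(f'pics/fit_{k}.png',i[y0:y0+560,x0:x0+800])
E
python3 fit.py
```

```text
['top'] [ 0.5223  0.1313 -0.4315] [-0.5535 -1.0049  1.2556 -0.4014  0.6749  1.1033 -1.415   0.0574]
['side'] [ 0.5237  0.1222 -0.4249] [ 0.1957 -0.9308  0.4542  0.4676 -0.6273 -0.1415]
['top', 'side'] [ 0.523   0.1293 -0.4266] [ 0.0861 -1.1787  2.166  -1.2432  1.8334  0.3195 -0.5538 -0.0323 -0.5296
 -2.0426 -0.4698 -1.7168 -1.0348 -2.2221]
pin top 0.94 [0.5066 0.1527 0.072 ] [-24.6398  14.536    0.    ] 28.607938725594693 2.6086032009794557
crosshead top [ 0.4242 -0.0899  0.052 ] [   0.7131 -240.4833    0.    ]
nose top [0.508  0.0754 0.022 ] [  8.6326 -55.2675   0.    ]
pin side 0.86 [0.5126 0.1442 0.072 ] [-15.6734   9.2542   0.    ] 18.20155347198964 2.6082339801732135
crosshead side [ 0.4229 -0.091   0.052 ] [   0.0001 -241.9919    0.    ]
nose side [0.4908 0.0772 0.022 ] [ -7.6994 -60.797    0.    ]
```

View pics/fit_top.png

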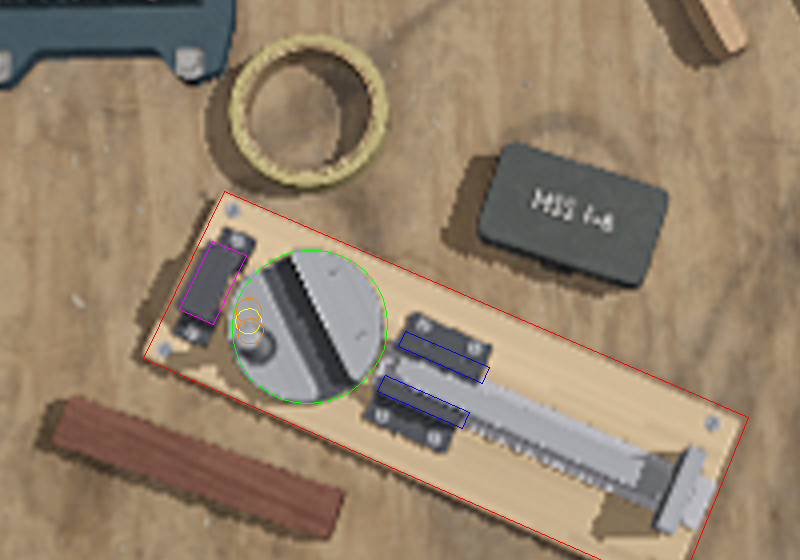

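View pics/fit_side.png

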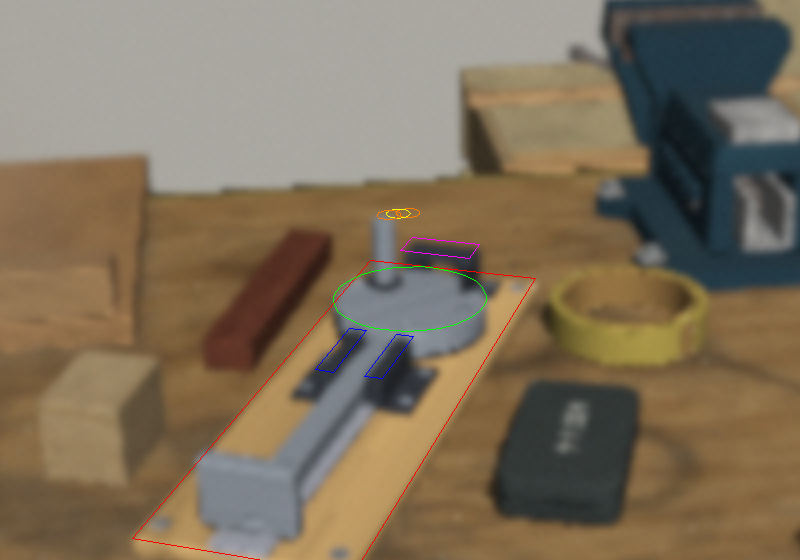

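```bash
cat > st.py <<'E'
from h import *
from scipy.spatial.transform import Rotation as R
np.set_printoptions(precision=4,suppress=True)
v=np.load('stand.npy');o=bot.get_obs();M=R.from_quat(o['tool_rot']).as_matrix()
Rs=R.from_euler('z',v[2]).as_matrix()
p=(Rs.T@(o['eef_pos']-np.array([v[0],v[1],0])))*1000
print('clock',o['clock'],'tcp world',o['eef_pos'],'stand mm',p,'F stand',Rs.T@o['ft_force'],'grip',o['grip_width'],'j',o['joint_pos'])
print('tool axes in stand (cols)\n',Rs.T@M)
def to(x,y,z): 
    w=Rs@np.array([x,y,z])/1000+np.array([v[0],v[1],0]);return M.T@(w-o['eef_pos'])*1000
import sys
for a in sys.argv[1:]: print(a,to(*map(float,a.split(','))))
E
python3 st.py -- 2>/dev/null || python3 st.py
```

```text
clock 1.2 tcp world [0.1624 0.4729 0.2313] stand mm [-470.443   163.6099  231.3141] F stand [ 0.2669  0.1144 -0.5878] grip 0.08541986184397896 j [1.24   0.2406 0.005  1.3352 0.     1.5708]
tool axes in stand (cols)
 [[-0.0956 -0.     -0.9954]
 [ 0.9954  0.     -0.0956]
 [ 0.0001 -1.      0.    ]]
clock 1.2 tcp world [0.1624 0.4729 0.2313] stand mm [-470.443   163.6099  231.3141] F stand [ 0.2669  0.1144 -0.5878] grip 0.08541986184397896 j [1.24   0.2406 0.005  1.3352 0.     1.5708]
tool axes in stand (cols)
 [[-0.0956 -0.     -0.9954]
 [ 0.9954  0.     -0.0956]
 [ 0.0001 -1.      0.    ]]
```

```bash
python3 -m inch '0 5.5 0 0 0 0 1; 0 0 0 -12 8 -44 1; 0 0 0 -12 8 -44 1; 0 0 0 -12 8 -44 1; 0 0 0 -12 8 -44 1; 0 0 0 -12 8 -44 1; 0 0 0 -12 8 -44 1; 0 0 0 -12 8 -44 1; 0 0 0 -12 8 -44 1; 0 0 0 -12 8 -44 1; 0 0 0 -7 8 -44 1; 0 0 0 0 0 0 1'; python3 st.py -29,49,48
```

```text
clock: 2.7
eef_pos: [0.5171, 0.1841, 0.1503]
tool_rot: [0.595, 0.381, -0.382, -0.595]
ft_force: [-0.2, 0.1, -0.2]
grip_width: 0.0002
clock 2.7 tcp world [0.5171 0.1841 0.1503] stand mm [-27.9888  47.4292 150.2834] F stand [-0.2768  0.0193 -0.1663] grip 0.0001675427958402855 j [ 0.3422  0.3838 -0.0104  1.1772 -0.0004  0.7733]
tool axes in stand (cols)
 [[ 0.0046 -0.0001 -1.    ]
 [ 1.     -0.0007  0.0046]
 [-0.0007 -1.      0.0001]]
-29,49,48 [  1.6373 102.2825   1.0035]
```

```bash
python3 look.py 1 >/dev/null; python3 - <<'E'
import cv2
for k,(x0,y0,x1,y1) in {'top':(150,160,350,310),'side':(170,80,370,230)}.items():
    i=cv2.imread(f'pics/{k}1.png')[y0:y1,x0:x1]
    cv2.imwrite(f'pics/{k}1c.png',cv2.resize(i,(800,600),interpolation=cv2.INTER_CUBIC))
E
```

```text
(no output)
```

View pics/side1c.png

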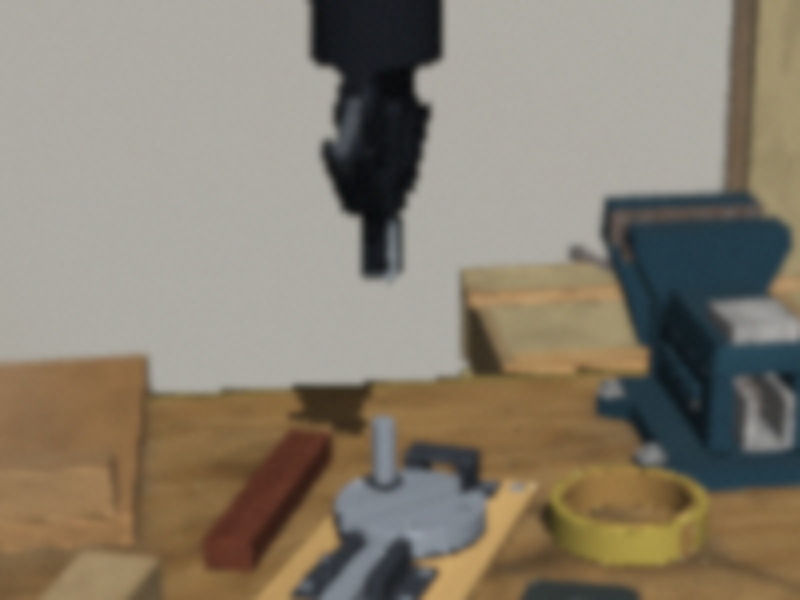

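View pics/top1c.png

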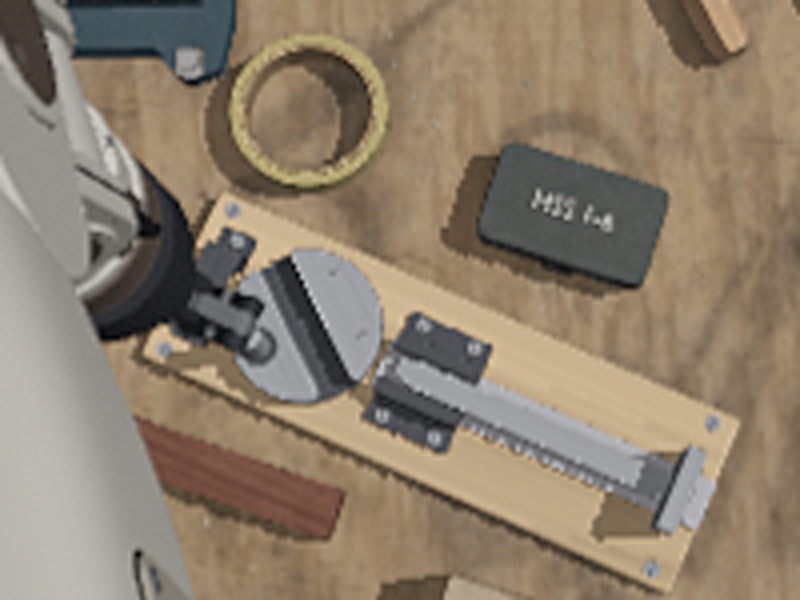

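```bash
python3 - <<'E'
from h import *
C={k:bot.camera(k) for k in('top','side')}
p=bot.get_obs()['eef_pos']
a=proj(C['side'],p);print('side crop',(a[0]-170)*4,(a[1]-80)*4)
a=proj(C['top'],p);print('top crop',(a[0]-150)*4,(a[1]-160)*4)
# pin triangulation
a=(170+385/4,80+417/4);b=(150+262/4,160+343/4)
v=np.load('stand.npy')
w,e=tri(C['side'],a,C['top'],b);print(w,e)
for n,c,pp in(('side',C['side'],a),('top',C['top'],b)):
    w=onz(c,pp,.072);d=w[:2]-v[:2];s=np.array([[np.cos(v[2]),np.sin(v[2])],[-np.sin(v[2]),np.cos(v[2])]])@d*1000;print(n,w,s)
E
```

```text
side crop 380.283779698349 269.72738850833105
top crop 165.1874976420927 305.9591624083165
[0.50957157 0.14936143 0.07225087] 0.0058839460507574114
side [0.51262427 0.15080854 0.072     ] [-18.33601686  15.26983756]
top [0.50663844 0.14944402 0.072     ] [-23.22093474  11.55102074]
```

```bash
python3 -m inch '0 0 0 2 25 0 1; 0 0 0 0 25 0 1; 0 0 0 0 25 0 1; 0 0 0 0 15 0 1; 0 0 0 0 10 0 1; 0 0 0 0 2 0 1; 0 0 0 0 0 0 1'; python3 st.py; python3 look.py 2 >/dev/null; python3 - <<'E'
import cv2
for k,(x0,y0,x1,y1) in {'top':(150,160,350,310),'side':(170,80,370,230)}.items():
    i=cv2.imread(f'pics/{k}2.png')[y0:y1,x0:x1]
    cv2.imwrite(f'pics/{k}2c.png',cv2.resize(i,(800,600),interpolation=cv2.INTER_CUBIC))
E
```

```text
clock: 4.47
eef_pos: [0.5166, 0.1881, 0.0499]
tool_rot: [0.595, 0.383, -0.382, -0.594]
ft_force: [0.2, 0.0, -0.7]
grip_width: 0.0
clock 4.475 tcp world [0.5166 0.1881 0.0499] stand mm [-30.1012  50.8338  49.856 ] F stand [ 0.1887  0.0962 -0.6545] grip 9.294546379679972e-06 j [ 0.3491  0.4803 -0.1475  0.9419  0.      0.7759]
tool axes in stand (cols)
 [[ 0.0003  0.0007 -1.    ]
 [ 1.      0.0007  0.0003]
 [ 0.0007 -1.     -0.0007]]
```

View pics/side2c.png

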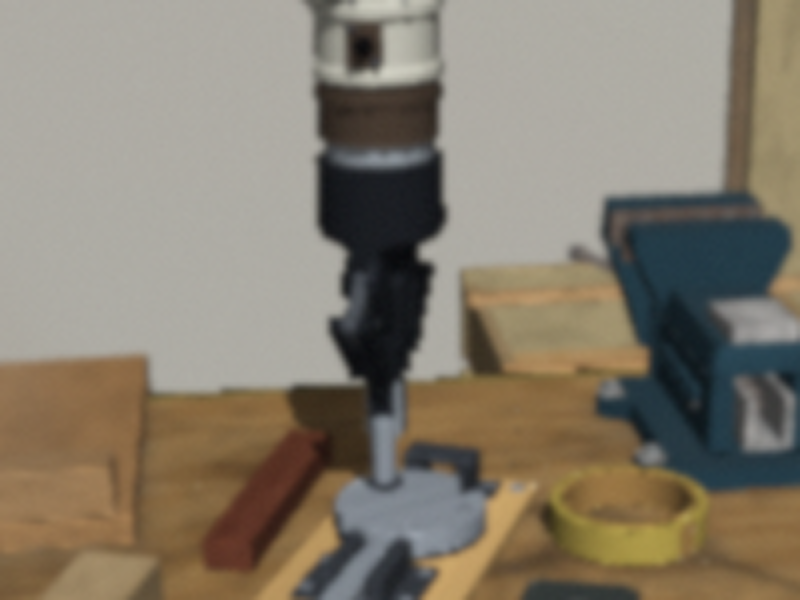

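View pics/top2c.png

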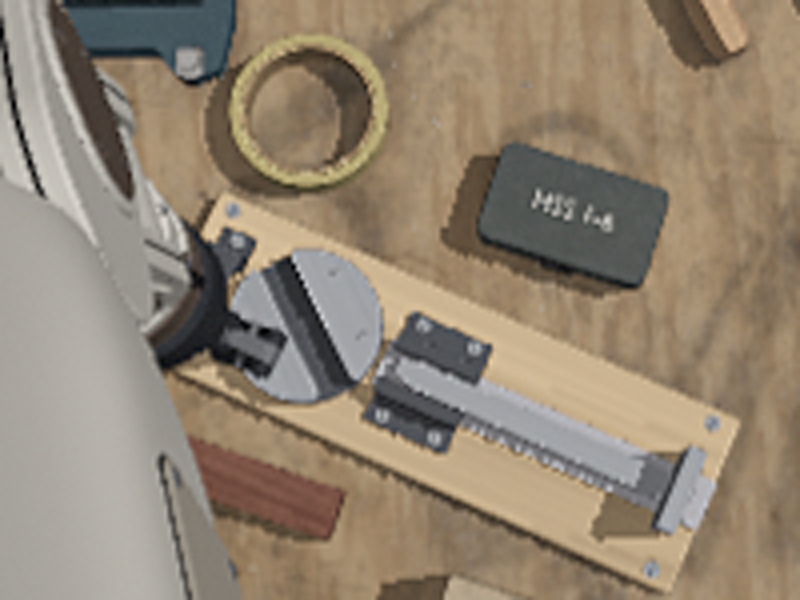

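```bash
python3 -m inch '0 0 0 -5 0 0 1; 0 0 0 -5 0 0 1; 0 0 0 0 0 0 1';python3 -m inch '0 0 0 -2 0 0 1; 0 0 0 -2 0 0 1; 0 0 0 0 0 0 1';  python3 -m inch '0 0 0 -2 0 0 1; 0 0 0 0 0 0 1'; python3 -m inch '0 0 0 -2 0 0 1; 0 0 0 0 0 0 1'; python3 st.py
```

```text
clock: 5.65
eef_pos: [0.5114, 0.1797, 0.0493]
tool_rot: [-0.593, -0.383, 0.383, 0.596]
ft_force: [-0.6, 5.3, -0.7]
grip_width: 0.0003
clock: 6.02
eef_pos: [0.5089, 0.1784, 0.0493]
tool_rot: [-0.591, -0.384, 0.383, 0.597]
ft_force: [-3.5, 10.0, -0.1]
grip_width: 0.0003
clock: 6.28
eef_pos: [0.5073, 0.1774, 0.0493]
tool_rot: [-0.591, -0.384, 0.383, 0.597]
ft_force: [-6.2, 12.8, 1.1]
grip_width: -0.0
clock: 6.52
eef_pos: [0.5056, 0.1763, 0.0493]
tool_rot: [-0.59, -0.384, 0.384, 0.598]
ft_force: [-8.7, 15.0, 2.4]
grip_width: -0.0003
clock 6.525 tcp world [0.5056 0.1763 0.0493] stand mm [-35.3134  35.6009  49.3206] F stand [-14.1353  10.0642   2.4371] grip -0.0002565219127114343 j [ 0.329   0.4592 -0.1851  0.9288  0.0116  0.7521]
tool axes in stand (cols)
 [[-0.0035 -0.0096 -0.9999]
 [ 1.      0.0069 -0.0035]
 [ 0.0069 -0.9999  0.0096]]
```

```bash
python3 -m inch '0 0 0 8 0 0 1; 0 0 0 5 0 0 1; 0 0 0 0 0 0 1; 0 0 0 0 0 -5 1; 0 0 0 0 0 0 1'; python3 st.py; python3 look.py 3 |grep pin; python3 - <<'E'
import cv2
for k,(x0,y0,x1,y1) in {'top':(180,210,260,270),'side':(220,140,320,215)}.items():
    i=cv2.imread(f'pics/{k}3.png')[y0:y1,x0:x1]
    cv2.imwrite(f'pics/{k}3c.png',cv2.resize(i,(800,600),interpolation=cv2.INTER_CUBIC))
E
```

```text
clock: 7.15
eef_pos: [0.5191, 0.1807, 0.0493]
tool_rot: [0.595, 0.383, -0.382, -0.595]
ft_force: [-0.4, -0.1, 0.3]
grip_width: -0.0001
clock 7.15 tcp world [0.5191 0.1807 0.0493] stand mm [-24.7558  45.1554  49.2872] F stand [-0.3074 -0.2121  0.3268] grip -9.626278197978277e-05 j [ 0.3351  0.4813 -0.1476  0.9417 -0.0003  0.7629]
tool axes in stand (cols)
 [[ 0.0013  0.0004 -1.    ]
 [ 1.     -0.0001  0.0013]
 [-0.0001 -1.     -0.0004]]
pin top [215.5, 246.4] 0.58 [0.5052 0.1494 0.072 ]
pin side [264.0, 187.2] 0.95 [0.5057 0.1336 0.072 ]
```

View pics/side3c.png

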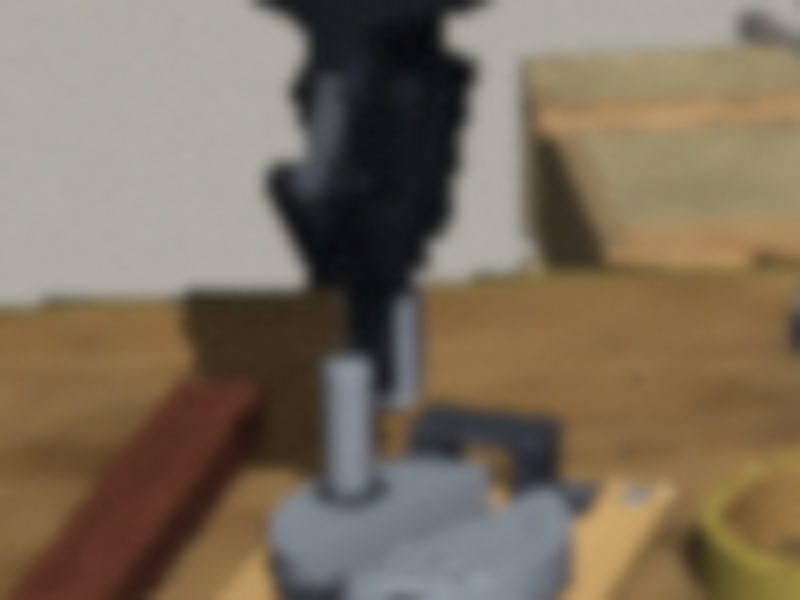

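View pics/top3c.png

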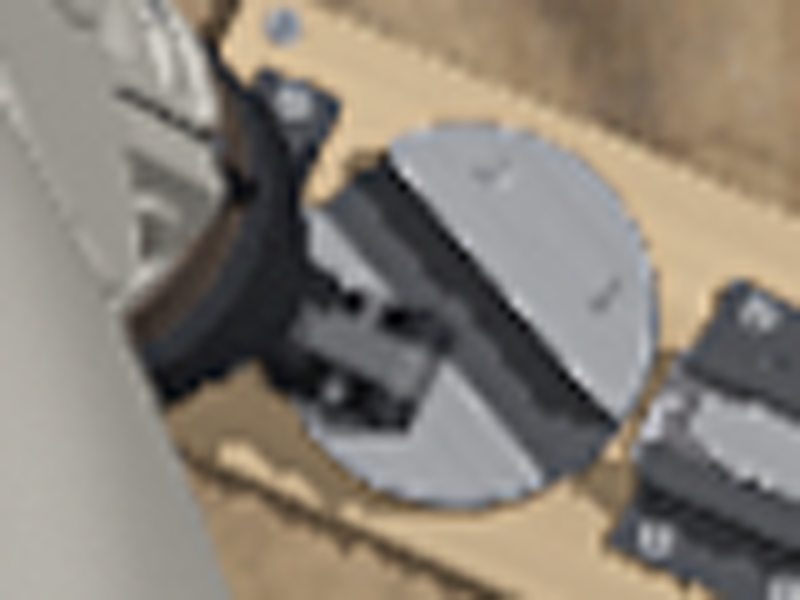

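```bash
cat > pinq.py <<'E'
import sys
from h import *
c=bot.camera('side');v=np.load('stand.npy')
print('tip proj',proj(c,bot.get_obs()['eef_pos']))
def W(x,y,z):
    a,b=np.cos(v[2]),np.sin(v[2]);return [v[0]+(a*x-b*y)/1000,v[1]+(b*x+a*y)/1000,z/1000]
for q in np.arange(2.4,3.4,.1): print(round(q,2),np.round(proj(c,W(29*np.cos(q),29*np.sin(q),72)),1))
print('disc axis top',np.round(proj(c,W(0,0,30)),1))
E
python3 pinq.py
```

```text
tip proj (np.float64(267.7004498729034), np.float64(188.059887836339))
2.4 [265.6 183.5]
2.5 [264.6 183.7]
2.6 [263.6 184. ]
2.7 [262.7 184.4]
2.8 [261.9 184.7]
2.9 [261.1 185.1]
3.0 [260.5 185.5]
3.1 [260. 186.]
3.2 [259.6 186.5]
3.3 [259.3 186.9]
disc axis top [272.  203.9]
```

```bash
python3 -m inch '0 0 0 -4 0 0 1; 0 0 0 -3 0 0 1; 0 0 0 0 0 0 1';python3 -m inch '0 0 0 -2 0 0 1; 0 0 0 -2 0 0 1; 0 0 0 0 0 0 1';  python3 -m inch '0 0 0 -2 0 0 1; 0 0 0 0 0 0 1'; python3 st.py
```

```text
clock: 8.38
eef_pos: [0.5155, 0.1746, 0.0493]
tool_rot: [-0.595, -0.383, 0.383, 0.595]
ft_force: [-0.6, 0.5, 0.1]
grip_width: 0.0002
clock: 8.75
eef_pos: [0.5138, 0.1722, 0.0494]
tool_rot: [-0.594, -0.383, 0.383, 0.595]
ft_force: [-1.6, 4.7, 0.7]
grip_width: 0.0001
clock: 9.0
eef_pos: [0.513, 0.1699, 0.0493]
tool_rot: [-0.594, -0.383, 0.383, 0.595]
ft_force: [-1.1, 4.4, -0.5]
grip_width: -0.0002
clock 9.0 tcp world [0.513  0.1699 0.0493] stand mm [-25.9075  32.8527  49.3309] F stand [-2.8466  3.582  -0.4762] grip -0.0001983554744302653 j [ 0.3195  0.466  -0.1736  0.9313  0.0008  0.7456]
tool axes in stand (cols)
 [[-0.0004 -0.0006 -1.    ]
 [ 1.      0.0005 -0.0004]
 [ 0.0005 -1.      0.0006]]
```

```bash
python3 -m inch '0 0 0 -2 0 0 1; 0 0 0 -2 0 0 1; 0 0 0 0 0 0 1';  python3 -m inch '0 0 0 -2 0 0 1;0 0 0 -2 0 0 1; 0 0 0 0 0 0 1'; python3 st.py; python3 look.py 4 |grep pin; cat > zoom.py <<'E'
import cv2,sys
n=sys.argv[1]
for k,(x0,y0,x1,y1) in {'top':(180,210,260,270),'side':(220,140,320,215)}.items():
    i=cv2.imread(f'pics/{k}{n}.png')[y0:y1,x0:x1]
    cv2.imwrite(f'pics/{k}{n}c.png',cv2.resize(i,(800,600),interpolation=cv2.INTER_CUBIC))
E
python3 zoom.py 4
```

```text
clock: 9.38
eef_pos: [0.5115, 0.1653, 0.0493]
tool_rot: [0.595, 0.383, -0.383, -0.594]
ft_force: [-0.1, 2.3, 0.2]
grip_width: 0.0
clock: 9.75
eef_pos: [0.5099, 0.1615, 0.0492]
tool_rot: [0.595, 0.382, -0.383, -0.594]
ft_force: [-0.3, 1.6, 0.2]
grip_width: -0.0002
clock 9.75 tcp world [0.5099 0.1615 0.0492] stand mm [-25.2785  23.8906  49.2406] F stand [-0.9298  1.3401  0.1947] grip -0.00016330486929626658 j [ 0.3074  0.457  -0.1891  0.9251 -0.001   0.7346]
tool axes in stand (cols)
 [[ 0.0007  0.0004 -1.    ]
 [ 1.     -0.001   0.0007]
 [-0.001  -1.     -0.0004]]
pin top [216.7, 252.7] 0.94 [0.4912 0.1466 0.072 ]
pin side [261.3, 188.3] 0.97 [0.4989 0.128  0.072 ]
pin side [237.4, 203.9] 0.54 [0.4412 0.0506 0.072 ]
```

View pics/top4c.png

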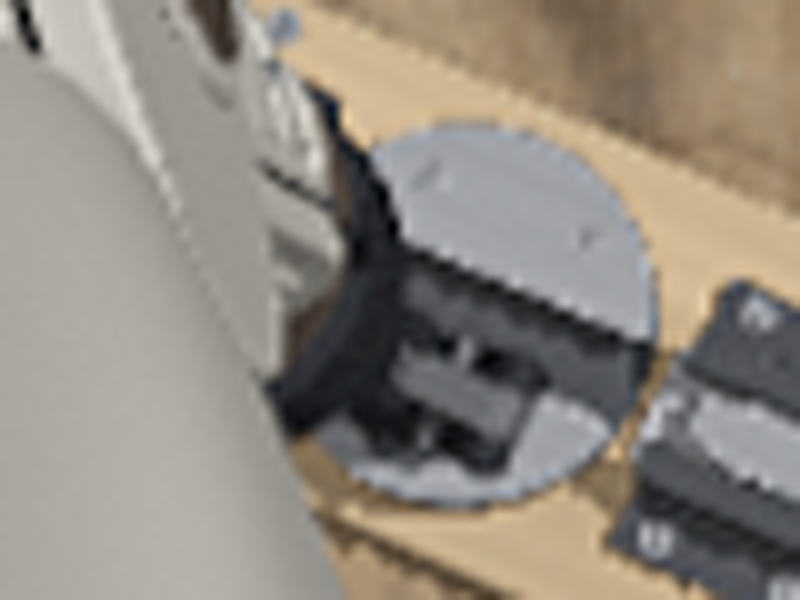

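View pics/side4c.png

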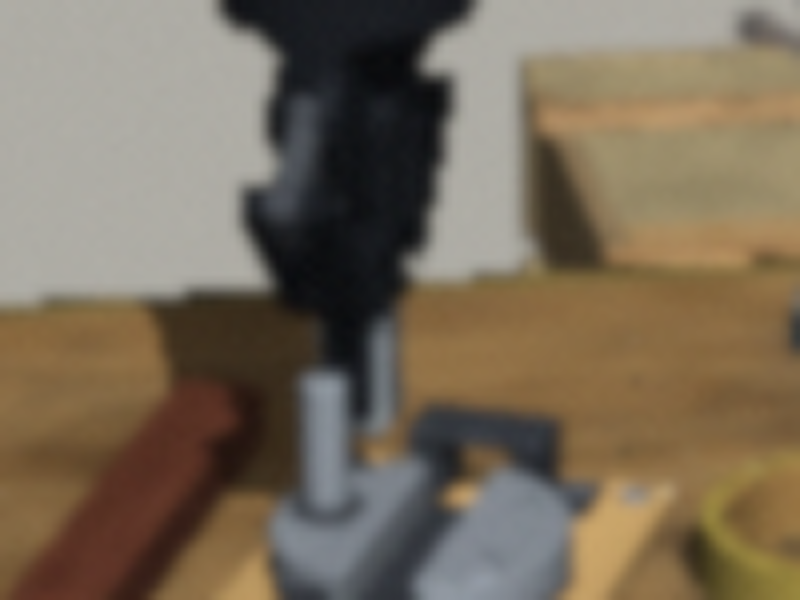

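```bash
python3 -m inch '0 0 0 6 0 0 1; 0 0 0 6 0 0 1; 0 0 0 0 -30 0 1; 0 0 0 0 -40 0 1; 0 0 0 0 -40 30 1; 0 0 0 0 0 50 1; 0 0 0 0 0 50 1; 0 0 0 0 0 0 1; 0 0 0 0 0 0 1'; python3 st.py; python3 look.py 5 |grep -E 'pin|cross|nose'; python3 zoom.py 5
```

```text
clock: 11.68
eef_pos: [0.3972, 0.2274, 0.1597]
tool_rot: [0.595, 0.384, -0.383, -0.594]
ft_force: [-0.4, -0.3, 0.0]
grip_width: 0.0002
clock 11.675 tcp world [0.3972 0.2274 0.1597] stand mm [-155.1514   37.2683  159.7153] F stand [-0.209  -0.4166  0.0151] grip 0.00020505556075552304 j [ 0.5203  0.203  -0.2364  1.1299 -0.0003  0.9462]
tool axes in stand (cols)
 [[-0.0006  0.0011 -1.    ]
 [ 1.      0.001  -0.0006]
 [ 0.001  -1.     -0.0011]]
pin top [220.9, 250.7] 0.69 [0.4955 0.1374 0.072 ]
pin side [260.7, 188.1] 0.79 [0.4977 0.1294 0.072 ]
pin side [201.7, 246.8] 0.61 [ 0.3726 -0.1188  0.072 ]
nose top [251.3, 250.4] 0.82 [0.5012 0.0736 0.022 ]
nose side [264.0, 219.7] 0.79 [0.4979 0.0666 0.022 ]
crosshead top [326.1, 281.9] 0.57 [ 0.4245 -0.0937  0.052 ]
crosshead top [291.4, 215.6] 0.4 [ 0.5761 -0.0205  0.052 ]
crosshead side [232.5, 244.1] 0.69 [ 0.426  -0.0827  0.052 ]
crosshead side [238.4, 204.8] 0.42 [0.4438 0.0891 0.052 ]
```

View pics/top5c.png

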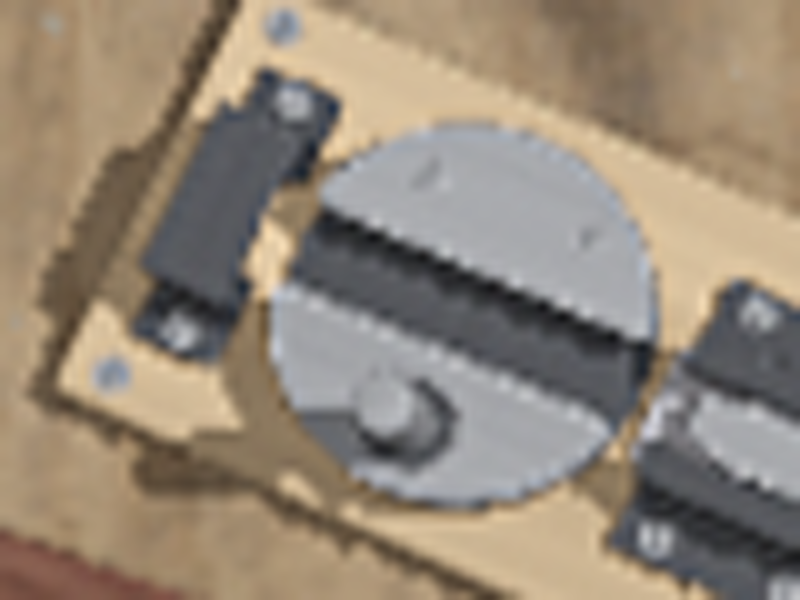

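View pics/side5c.png

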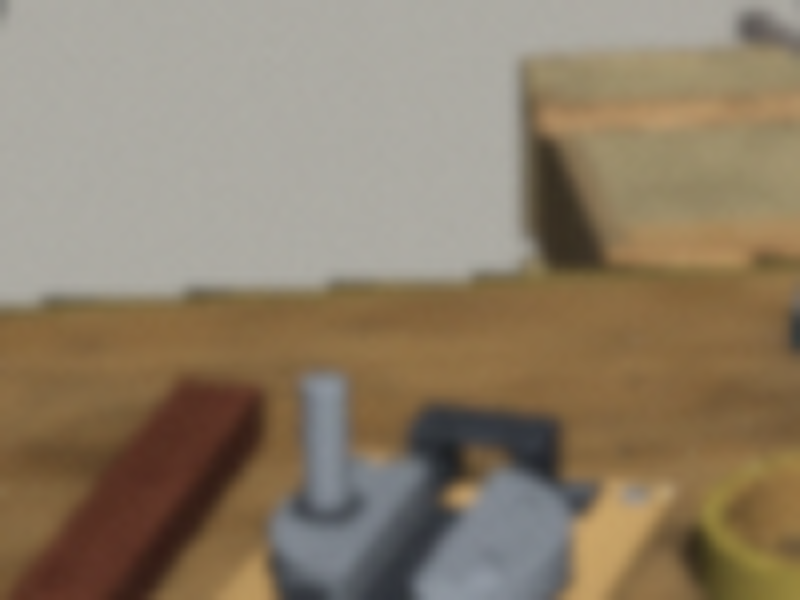

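```bash
cat > slot.py <<'E'
import sys
from h import *
c=bot.camera('top');g=cv2.cvtColor(c['color'],cv2.COLOR_BGR2GRAY).astype(np.float32)
v=np.load('stand.npy')
def W(x,y,z):
    a,b=np.cos(v[2]),np.sin(v[2]);return [v[0]+(a*x-b*y)/1000,v[1]+(b*x+a*y)/1000,z/1000]
from scipy.ndimage import map_coordinates
def edge(x0,ys,z,half,sgn):
    # find strongest gradient across x at each y; sgn of d(gray)/dx
    pts=[]
    for y in ys:
        xs=np.arange(x0-half,x0+half,.25)
        p=np.array([proj(c,W(x,y,z)) for x in xs])
        s=cv2.GaussianBlur(map_coordinates(g,[p[:,1],p[:,0]],order=1)[None].astype(np.float32),(0,0),3)[0]
        d=np.gradient(s)*sgn;w=np.clip(d-0.5*d.max(),0,None)
        i=d.argmax();m=np.abs(np.arange(len(xs))-i)<8;w=w*m
        pts.append((y,(w*xs).sum()/w.sum()))
    pts=np.array(pts)
    A=np.polyfit(pts[:,0],pts[:,1],1)
    for _ in range(3):
        r=pts[:,1]-np.polyval(A,pts[:,0]);k=np.abs(r)<max(1,1.5*np.median(np.abs(r)));A=np.polyfit(pts[k,0],pts[k,1],1)
    return A,np.abs(r).mean()
for n,a in {'slot+x':(10,np.arange(-32,33,2),30,6,1),'slot-x':(-10,np.arange(-32,33,2),30,6,-1),
 'board+x':(55,np.arange(-240,80,4),12,8,-1),'board-x':(-55,np.arange(-240,80,4),12,8,1)}.items():
    A,r=edge(*a);print(n,'dx/dy %.4f  x0 %.2f res %.2f'%(A[0],A[1],r))
E
python3 slot.py
```

```text
slot+x dx/dy -0.0107  x0 9.23 res 0.24
slot-x dx/dy -0.0104  x0 -10.03 res 0.24
board+x dx/dy 0.0099  x0 53.76 res 0.41
board-x dx/dy 0.0107  x0 -54.71 res 0.29
```

```bash
python3 - <<'E'
import numpy as np
v=np.load('stand.npy');c,s=np.cos(v[2]),np.sin(v[2])
v=np.array([v[0]-.00045*c,v[1]-.00045*s,v[2]-.0103]);np.save('stand.npy',v);print(v)
E
python3 -m inch '0 0.6 0 -30 0 -15 1; 0 0 0 -35 0 -17 1; 0 0 0 -35 0 -17 1; 0 0 0 -35 0 -17 1; 0 0 0 -35 0 -17 1; 0 0 0 -35 0 -17 1; 0 0 0 -35 0 -17 1; 0 0 0 -35 0 -17 1; 0 0 0 -35 0 -8 1; 0 0 0 -10 0 0 1; 0 0 0 0 0 0 1'; python3 st.py 0,-278,26; python3 slot.py
```

```text
[ 0.52258992  0.12950681 -0.43685611]
clock: 13.9
eef_pos: [0.3898, -0.123, 0.1593]
tool_rot: [-0.597, -0.379, 0.379, 0.597]
ft_force: [0.3, -0.2, 0.5]
grip_width: -0.0001
clock 13.9 tcp world [ 0.3898 -0.123   0.1593] stand mm [ -13.5106 -285.0394  159.2866] F stand [ 0.3342 -0.1174  0.4633] grip -0.0001455020754830607 j [-0.3062  0.111  -0.3495  1.1106  0.0006  0.1322]
tool axes in stand (cols)
 [[ 0.0016 -0.0004 -1.    ]
 [ 1.      0.0005  0.0016]
 [ 0.0005 -1.      0.0004]]
0,-278,26 [  6.9917 133.2854 -13.5466]
slot+x dx/dy -0.0213  x0 9.69 res 0.25
slot-x dx/dy -0.0193  x0 -9.58 res 0.24
board+x dx/dy -0.0004  x0 54.21 res 0.42
board-x dx/dy 0.0003  x0 -54.28 res 0.27
```

```bash
python3 -m inch '0 0 0 7 30 -13.5 1; 0 0 0 0 40 0 1; 0 0 0 0 30 0 1; 0 0 0 0 20 0 1; 0 0 0 0 13 0 1; 0 0 0 0 0 0 1'; python3 st.py 0,-278,26; python3 look.py 6|grep -E 'cross|nose'; python3 - <<'E'
import cv2
for k,(x0,y0,x1,y1) in {'top':(220,210,380,330),'side':(190,150,310,240)}.items():
    i=cv2.imread(f'pics/{k}6.png')[y0:y1,x0:x1]
    cv2.imwrite(f'pics/{k}6c.png',cv2.resize(i,(800,600),interpolation=cv2.INTER_CUBIC))
E
```

```text
clock: 14.7
eef_pos: [0.4048, -0.1216, 0.0258]
tool_rot: [-0.596, -0.38, 0.38, 0.597]
ft_force: [-0.7, 0.7, 0.8]
grip_width: 0.0002
clock 14.7 tcp world [ 0.4048 -0.1216  0.0258] stand mm [  -0.4338 -277.3572   25.7604] F stand [-0.8889  0.3383  0.8202] grip 0.0002285222462585092 j [-0.2919  0.3086 -0.5089  0.755   0.0001  0.1439]
tool axes in stand (cols)
 [[-0.001  -0.0017 -1.    ]
 [ 1.     -0.0001 -0.001 ]
 [-0.0001 -1.      0.0017]]
0,-278,26 [-0.6433 -0.2403 -0.4328]
nose top [250.7, 250.5] 0.92 [0.501 0.075 0.022]
nose top [219.3, 250.6] 0.52 [0.5019 0.1481 0.022 ]
nose side [263.9, 215.7] 0.83 [0.4996 0.0865 0.022 ]
crosshead top [324.6, 280.9] 0.95 [ 0.4268 -0.0905  0.052 ]
crosshead side [231.6, 246.5] 0.86 [ 0.4242 -0.0912  0.052 ]
crosshead side [235.7, 259.3] 0.31 [ 0.4301 -0.1362  0.052 ]
```

View pics/top6c.png

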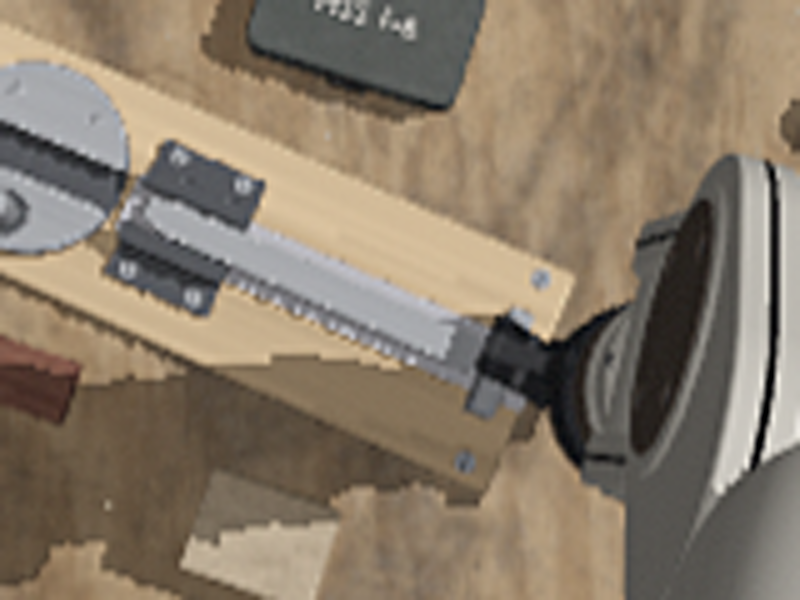

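View pics/side6c.png

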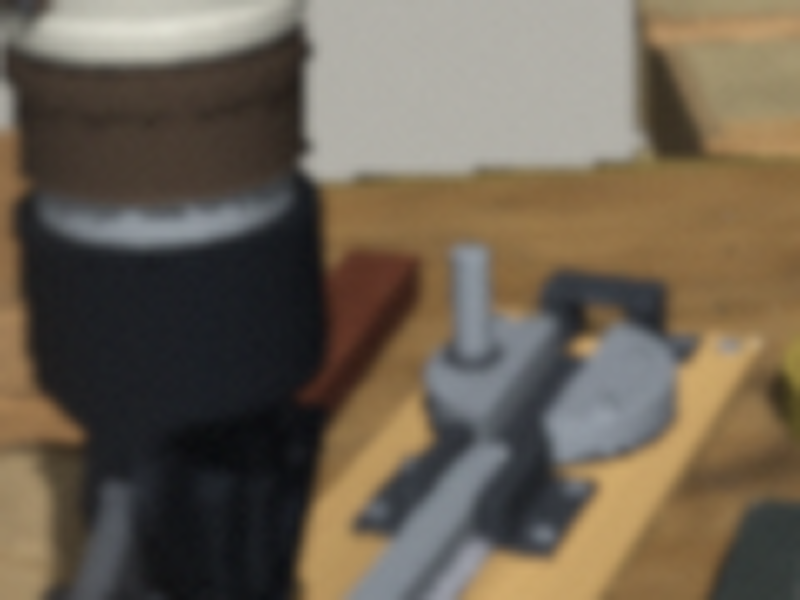

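```bash
python3 - <<'E'
from h import *
c=bot.camera('top');v=np.load('stand.npy')
i=cv2.imread('pics/top5.png');x0,y0,S=290,250,10
def W(x,y,z):
    a,b=np.cos(v[2]),np.sin(v[2]);return [v[0]+(a*x-b*y)/1000,v[1]+(b*x+a*y)/1000,z/1000]
z=cv2.resize(i[y0:y0+60,x0:x0+80],None,fx=S,fy=S,interpolation=cv2.INTER_CUBIC)
def L(pts,col):
    p=np.array([[((np.array(proj(c,W(*q)))-[x0,y0])+.5)*S for q in pts]]).astype(int);cv2.polylines(z,p,True,col,1)
L([(-25,-242,52),(25,-242,52),(25,-230,52),(-25,-230,52)],(0,0,255))
L([(-25,-242,16),(25,-242,16)],(0,255,0))
L([(-15,-255,16),(15,-255,16),(15,-200,16),(-15,-200,16)],(255,0,0))
cv2.imwrite('pics/cross.png',z)
E
```

```text
(no output)
```

View pics/cross.png

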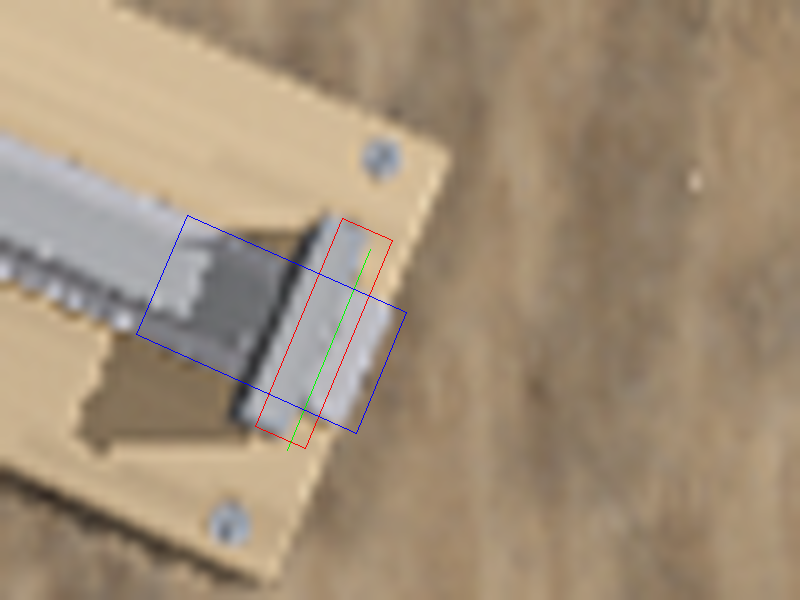

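```bash
python3 -m inch '0 0 0 6 0 0 1; 0 0 0 6 0 0 1; 0 0 0 4 0 0 1; 0 0 0 4 0 0 1; 0 0 0 4 0 0 1; 0 0 0 3 0 0 1; 0 0 0 3 0 0 1; 0 0 0 3 0 0 1'; python3 st.py;  python3 -m inch '0 0 0 3 0 0 1; 0 0 0 3 0 0 1; 0 0 0 3 0 0 1; 0 0 0 3 0 0 1'; python3 st.py
```

```text
clock: 16.55
eef_pos: [0.4189, -0.093, 0.0263]
tool_rot: [0.597, 0.379, -0.38, -0.596]
ft_force: [-0.8, -4.2, 0.2]
grip_width: -0.0002
clock 16.55 tcp world [ 0.4189 -0.093   0.0263] stand mm [   0.2358 -245.5069   26.3044] F stand [ 1.029  -4.1544  0.1884] grip -0.00023403858939223705 j [-0.2177  0.3172 -0.4936  0.7604 -0.0013  0.2203]
tool axes in stand (cols)
 [[ 0.0011 -0.0001 -1.    ]
 [ 1.     -0.0013  0.0011]
 [-0.0013 -1.      0.0001]]
clock: 17.05
eef_pos: [0.4243, -0.0816, 0.0263]
tool_rot: [-0.597, -0.38, 0.38, 0.597]
ft_force: [-1.3, -3.9, 1.2]
grip_width: 0.0001
clock 17.05 tcp world [ 0.4243 -0.0816  0.0263] stand mm [   0.2721 -232.8126   26.2921] F stand [ 0.4916 -4.1219  1.1999] grip 5.7516052605027535e-05 j [-0.1898  0.3217 -0.4865  0.7626 -0.0001  0.2474]
tool axes in stand (cols)
 [[ 0.0004 -0.0001 -1.    ]
 [ 1.     -0.0001  0.0004]
 [-0.0001 -1.      0.0001]]
```

```bash
for k in 1; do python3 -m inch '0 0 0 3 0 0 1; 0 0 0 3 0 0 1; 0 0 0 3 0 0 1'|grep -E 'eef|ft'; done; python3 -m inch '0 0 0 3 0 0 1; 0 0 0 3 0 0 1; 0 0 0 3 0 0 1'|grep -E 'eef|ft'; python3 st.py
```

```text
eef_pos: [0.4281, -0.0734, 0.0263]
ft_force: [-1.9, -3.3, 0.5]
eef_pos: [0.432, -0.0652, 0.0263]
ft_force: [-1.1, -3.8, 1.3]
clock 17.8 tcp world [ 0.432  -0.0652  0.0263] stand mm [   0.2941 -214.8007   26.2921] F stand [ 0.5909 -3.9266  1.3434] grip -0.00047335477207133703 j [-0.1499  0.3294 -0.4746  0.7669 -0.      0.2873]
tool axes in stand (cols)
 [[ 0.0004 -0.     -1.    ]
 [ 1.     -0.      0.0004]
 [-0.     -1.      0.    ]]
```

```bash
python3 -m inch '0 0 0 4 0 0 1; 0 0 0 4 0 0 1; 0 0 0 4 0 0 1'|grep -E 'eef|ft';python3 -m inch '0 0 0 4 0 0 1; 0 0 0 4 0 0 1; 0 0 0 4 0 0 1'|grep -E 'eef|ft'; python3 st.py; python3 look.py 7|grep -E 'pin'; python3 - <<'E'
import cv2
for k,(x0,y0,x1,y1) in {'top':(180,210,300,300),'side':(190,150,310,240)}.items():
    i=cv2.imread(f'pics/{k}7.png')[y0:y1,x0:x1]
    cv2.imwrite(f'pics/{k}7c.png',cv2.resize(i,(800,600),interpolation=cv2.INTER_CUBIC))
E
```

```text
eef_pos: [0.4371, -0.0543, 0.0263]
ft_force: [-2.1, -3.3, 0.6]
eef_pos: [0.4422, -0.0434, 0.0263]
ft_force: [-1.7, -3.1, 1.1]
clock 18.55 tcp world [ 0.4422 -0.0434  0.0263] stand mm [   0.3033 -190.7358   26.2957] F stand [-0.2035 -3.5618  1.115 ] grip 1.747125623293071e-05 j [-0.0979  0.3412 -0.4558  0.7738  0.      0.3393]
tool axes in stand (cols)
 [[ 0.0004 -0.0001 -1.    ]
 [ 1.     -0.      0.0004]
 [-0.     -1.      0.0001]]
pin top [220.8, 254.3] 0.96 [0.4876 0.1375 0.072 ]
pin side [259.3, 189.3] 0.98 [0.4939 0.1228 0.072 ]
pin side [248.2, 245.6] 0.27 [ 0.4534 -0.1266  0.072 ]
```

View pics/top7c.png

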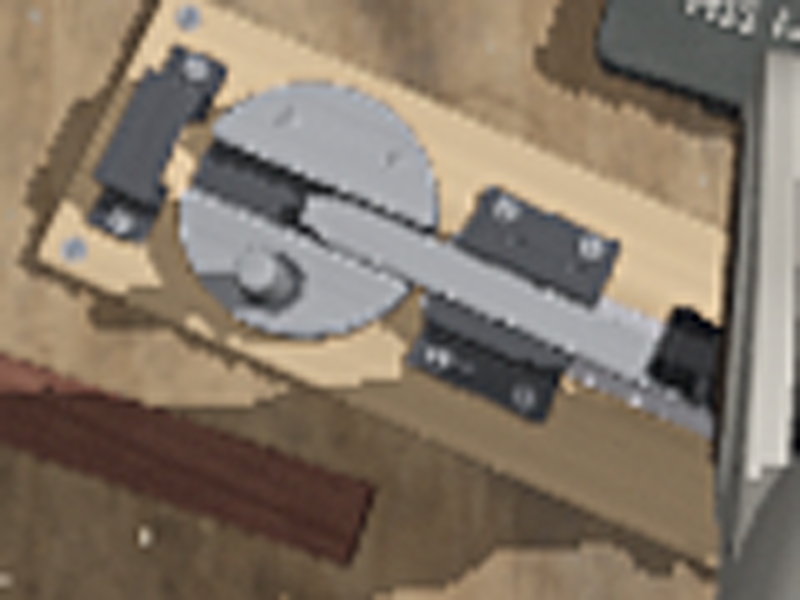

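```bash
for r in 1; do python3 -m inch '0 0 0 4 0 0 1; 0 0 0 4 0 0 1; 0 0 0 4 0 0 1'|grep -E 'eef|ft';python3 -m inch '0 0 0 4 0 0 1; 0 0 0 4 0 0 1; 0 0 0 4 0 0 1'|grep -E 'eef|ft'; done; python3 -m inch '0 0 0 3 0 0 1; 0 0 0 3 0 0 1; 0 0 0 3 0 0 1'|grep -E 'eef|ft'; python3 -m inch '0 0 0 3 0 0 1; 0 0 0 3 0 0 1; 0 0 0 3 0 0 1'|grep -E 'eef|ft'; python3 st.py
```

```text
eef_pos: [0.447, -0.0329, 0.0263]
ft_force: [-1.6, -4.1, 1.0]
eef_pos: [0.4523, -0.0217, 0.0263]
ft_force: [-1.5, -3.5, 0.5]
eef_pos: [0.4561, -0.0136, 0.0263]
ft_force: [-1.9, -3.3, 1.8]
eef_pos: [0.4599, -0.0054, 0.0263]
ft_force: [-1.8, -4.5, 0.6]
clock 20.85 tcp world [ 0.4599 -0.0054  0.0263] stand mm [   0.2896 -148.7736   26.2838] F stand [ 0.2603 -4.7997  0.6061] grip -0.0001576908537104942 j [-0.0118  0.3662 -0.4157  0.789   0.0001  0.4254]
tool axes in stand (cols)
 [[ 0.0004 -0.0001 -1.    ]
 [ 1.      0.      0.0004]
 [ 0.     -1.      0.0001]]
```

```bash
python3 -m inch '0 0 0 3 0 0 1; 0 0 0 3 0 0 1; 0 0 0 3 0 0 1'|grep -E 'eef|ft'; python3 -m inch '0 0 0 2 0 0 1; 0 0 0 2 0 0 1'|grep -E 'eef|ft'; python3 -m inch '0 0 0 2 0 0 1'|grep -E 'eef|ft'; python3 st.py
```

```text
eef_pos: [0.4638, 0.0027, 0.0263]
ft_force: [-2.1, -4.1, 0.9]
eef_pos: [0.4654, 0.0062, 0.0263]
ft_force: [-1.1, -3.2, 1.5]
eef_pos: [0.4663, 0.008, 0.0263]
ft_force: [-2.2, -4.4, 0.8]
clock 21.6 tcp world [0.4663 0.008  0.0263] stand mm [   0.3648 -133.9185   26.328 ] F stand [-0.1448 -4.9587  0.8481] grip -0.000248505625271252 j [ 0.0172  0.3762 -0.3993  0.7954 -0.0001  0.4546]
tool axes in stand (cols)
 [[ 0.0005  0.     -1.    ]
 [ 1.     -0.0001  0.0005]
 [-0.0001 -1.     -0.    ]]
```

```bash
python3 -m inch '0 0 0 2 0 0 1'|grep -E 'eef|ft'; python3 -m inch '0 0 0 1.5 0 0 1'|grep -E 'eef|ft'; python3 -m inch '0 0 0 1.5 0 0 1'|grep -E 'eef|ft'
```

```text
eef_pos: [0.4671, 0.0098, 0.0263]
ft_force: [-1.4, -4.0, 1.3]
eef_pos: [0.4678, 0.0112, 0.0264]
ft_force: [-2.0, -4.2, 2.3]
eef_pos: [0.4684, 0.0125, 0.0264]
ft_force: [-2.1, -3.7, 1.2]
```

```bash
python3 -m inch '0 0 0 1.5 0 0 1'|grep -E 'eef|ft'; python3 -m inch '0 0 0 1 0 0 1'|grep -E 'eef|ft'; python3 -m inch '0 0 0 1 0 0 1'|grep -E 'eef|ft'; python3 st.py
```

```text
eef_pos: [0.469, 0.0138, 0.0263]
ft_force: [-1.9, -4.8, 2.3]
eef_pos: [0.4691, 0.0141, 0.0264]
ft_force: [-3.1, -7.7, 3.7]
eef_pos: [0.4691, 0.0141, 0.0264]
ft_force: [-5.6, -10.6, 6.0]
clock 22.35 tcp world [0.4691 0.0141 0.0264] stand mm [   0.3893 -127.1557   26.3669] F stand [ -0.6099 -11.9988   5.9775] grip -0.0001624230169224324 j [ 0.0325  0.3818 -0.3899  0.8005 -0.0037  0.4707]
tool axes in stand (cols)
 [[ 0.0013  0.0004 -1.    ]
 [ 1.     -0.004   0.0013]
 [-0.004  -1.     -0.0004]]
```

```bash
python3 -m inch '0 0 0 1 0 0 1; 0 0 0 0 0 0 1'|grep -E 'eef|ft'; python3 -m inch '0 0 0 -5 0 0 1; 0 0 0 -15 0 0 1; 0 0 0 -25 0 0 1; 0 0 0 -20 -20 0 1; 0 0 0 0 -40 0 1; 0 0 0 0 -50 20 1; 0 0 0 -40 -30 30 1; 0 0 0 -40 0 40 1; 0 0 0 -40 0 40 1; 0 0 0 0 0 0 1; 0 0 0 0 0 0 1'; python3 look.py 8|grep -E 'pin|nose|cross|guide'; python3 - <<'E'
import cv2
for k,(x0,y0,x1,y1) in {'top':(180,205,300,295),'side':(220,150,320,225)}.items():
    i=cv2.imread(f'pics/{k}8.png')[y0:y1,x0:x1]
    cv2.imwrite(f'pics/{k}8c.png',cv2.resize(i,(800,600),interpolation=cv2.INTER_CUBIC))
E
```

```text
eef_pos: [0.4691, 0.0141, 0.0264]
ft_force: [-5.6, -11.9, 5.8]
clock: 23.98
eef_pos: [0.2749, -0.0962, 0.1667]
tool_rot: [0.597, 0.38, -0.379, -0.596]
ft_force: [0.1, 0.7, 0.6]
grip_width: 0.0
guide top [266.2, 258.0] 0.81 [0.4819 0.0389 0.032 ]
guide top [293.5, 216.6] 0.47 [ 0.5779 -0.0263  0.032 ]
guide side [256.4, 222.4] 0.68 [0.4791 0.0368 0.032 ]
pin top [221.9, 250.0] 0.92 [0.497  0.1352 0.072 ]
pin side [262.7, 188.5] 0.81 [0.502  0.1263 0.072 ]
nose top [202.5, 233.3] 0.73 [0.5434 0.1881 0.022 ]
nose top [227.0, 242.6] 0.57 [0.5204 0.1304 0.022 ]
nose side [280.6, 195.8] 0.81 [0.5514 0.1914 0.022 ]
crosshead top [273.7, 259.5] 0.76 [0.4762 0.0217 0.052 ]
crosshead side [255.0, 220.1] 0.93 [0.4747 0.0087 0.052 ]
```

View pics/top8c.png

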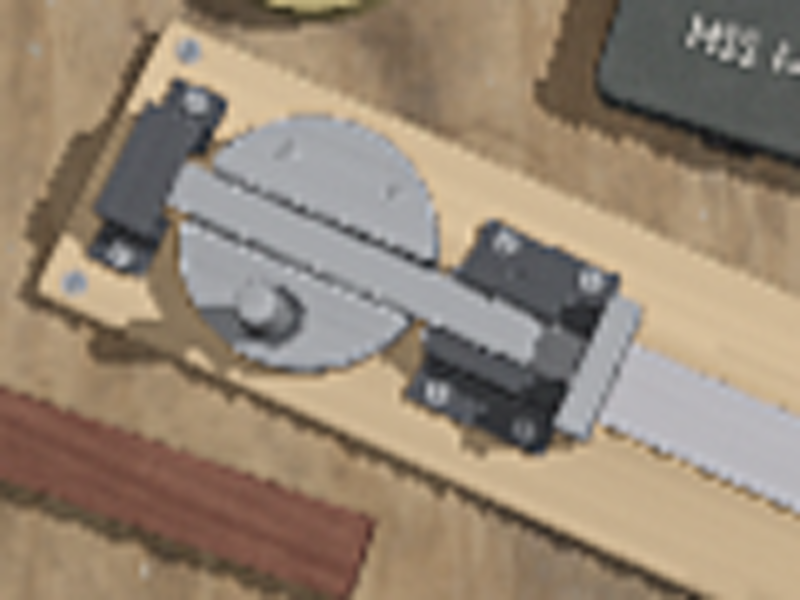

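View pics/side8c.png

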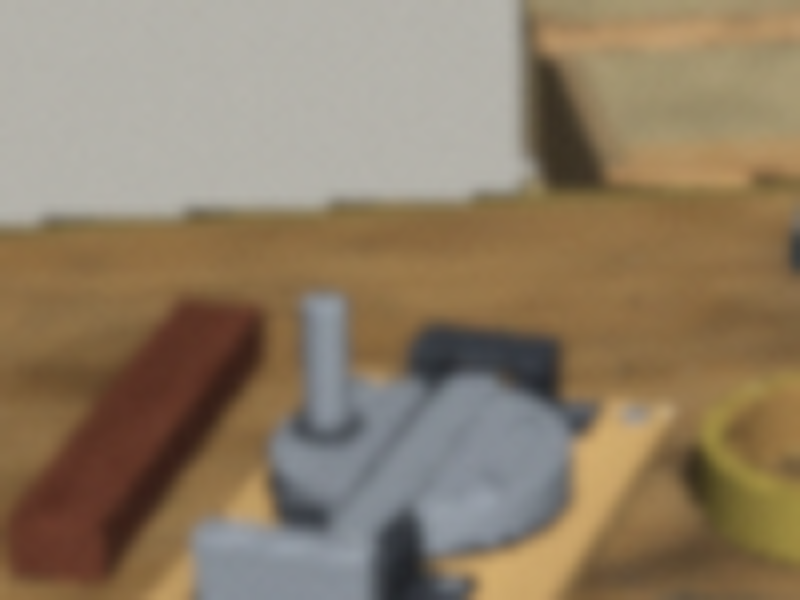

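View pics/top8.png

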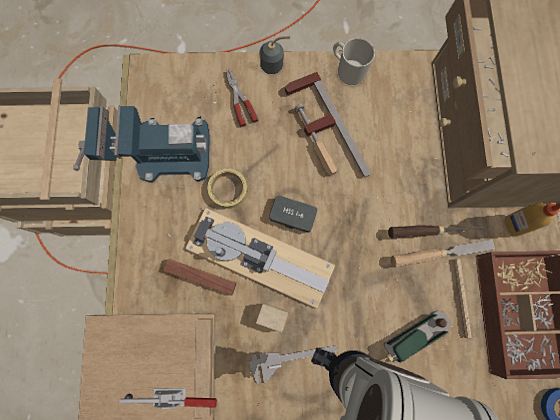

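```bash
python3 - <<'E'
import cv2,numpy as np
a=cv2.imread('pics/top0.png').astype(int);b=cv2.imread('pics/top8.png').astype(int)
for n,(x0,y0,x1,y1) in dict(tape=(200,160,250,210),case=(265,190,320,235),stick=(155,255,240,300),block=(245,298,295,335)).items():
    print(n,np.abs(a-b)[y0:y1,x0:x1].mean().round(2))
from workcell import bot
o=bot.get_obs();print(o['clock'],o['ft_force'],o['joint_vel'])
bot.job_done()
E
```

```text
tape 1.05
case 1.09
stick 2.93
block 0.96
24.775 [ 0.05537493  0.57894381 -0.20395191] [-0.00419199 -0.00055872 -0.00010489  0.00095479  0.00091273 -0.00169943]
the job is handed in; nothing more can be done
```

The bar is fully home: I turned the disc until its slot lined up at the 3.14 position, then pushed the bar by its crosshead through the disc and into the keeper. I used only shut fingers and handed the job in at about 24.8 s.

- **Disc:** my first push met the pin with the corner of the finger, at up to about 17 N and not square on, so I backed off and moved the finger over. The second push took about 5 N. Before I pushed the bar, the slot measured about 0.02 rad off line.
- **Bar:** it slid at about 4 to 5 N all the way, then stopped hard, with the force rising to about 14 N and no more travel. The stop was about 4 mm past where my fitted stand position put it. The overhead picture had already shown that fit to be about 4 mm out along the bar, so I take the stop to be the guide ends.
- **Final pictures:** the nose is inside the keeper, the slot is filled by the bar, and the crosshead sits against the guide ends. The arm is clear and reads almost no force.
- **Loose things:** comparing the overhead pictures before and after, the tape, case and block show no change. The patch with the stick changed a little more. It also takes in the edge of the stand, where shadows moved, and the stick itself appears in the same place.

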